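Roll an idler roller up its sloped rack past the spring pawl

TASK

With a fingertip, push the aluminium roller up the sloped blue gutter until it has passed the orange spring pawl and the pawl has sprung up behind it, so that the roller stays at the top by the end stop and cannot roll back; then move the hand clear. Push gently: do not ram the roller against the stop, lean on the rack or pick the roller up, and leave the spanner, the cap screw and the hex nut beside the rack where they are.

Things in the scene. Friction and masses are not known exactly. Their poses are not given: they have to be found in the camera images.
- roller: Loose aluminium idler roller with two black bands, 50 mm in diameter, 66 mm long, 0.2 to 0.45 kg, lying across the gutter. Origin at its centre, 25 mm above the gutter floor; y along the roller. Its centre is at x = -81 mm of the bed at the start (against the low lip), +66 mm leaning back on the raised pawl, +75 mm against the bumper.
- bed: Sloped gutter of the fixed roller rack. Origin: middle of its floor, 35 mm above the work surface. x: along the floor uphill (8 degrees; away from the robot or to its right), y across, z square to the floor. 70 mm wide between blue walls 32 mm high. Low lip at x = -106 to -100 mm, 8 mm high; end stop's bumper at x = +100 mm. Ease off before raising a finger that squeezes the roller on the bumper.
- pawl (a joint): Orange spring tongue, 16 mm wide, in a slot along the middle of the gutter floor, hinged at x = -12 mm of the bed, pointing uphill. 0 = up, 0.45 = flush with the floor. The roller presses it down; a light spring (under 1 N at the tip) raises it once the roller is past x = +66 mm, and then it bars the way back. A finger above it only delays its rise until withdrawn.
- pawl_tip (a point): Uphill end of the pawl; raised, it is at x = +41 mm, 21 mm above the floor in the bed's frame.
- spanner: Bystander: chrome combination spanner 126 mm long, 8 mm thick, loose on the surface beside the rack, 75 mm from the middle of the gutter on its -y side. Origin under its middle.
- screw: Bystander: black socket cap screw, 52 mm long, 16 mm thick, lying loose on the robot's side of the rack. Origin under its middle.
- nut: Bystander: large steel hex nut, 34 mm wide, 14 mm high, lying loose on the robot's side of the rack. Origin at the centre of its underside.
- rack: The whole rack, fixed to the surface: dark base plate 214 x 98 mm, two feet, the gutter and the pawl. Origin under its middle, straight below the bed's origin; x points uphill (level), z up.

How it is judged:
By the outcome, as a careful person would: the job done as asked, in the order asked, and still so for the second after the job is handed in, with the robot touching nothing.
It also fails if it takes over 45 s, if anything falls off the work surface, if the arm or the gripper's body presses on something with over 40 N, if the wrist force passes 120 N, or if a joint passes its speed limit or range.

ROBOT

A 6-joint arm with a two-finger parallel gripper is mounted at the origin on a cart in front of the work surface, level with it; the furniture and walls round the work are solid. World frame = base frame: x ahead of the robot, y to its left, z up, the work surface at z = 0. Lengths are in m, angles in rad, forces in N, time in s.
With the tool pointing down it reaches from about 0.35 to 0.975 m from the base axis. Payload 4.9 kg.
Tool frame: the origin (TCP) lies on the front face of the gripper's body, between the roots of the fingers; the fingertips stand ctrl.tip_extent ahead of it and the grasp point (between the pads) lies 54 mm ahead of it (ctrl.tip_extent is the distance from the TCP to the fingertips, in m); z points along the fingers, y is the line along which they close (so a half turn about z gives the same grasp; the last joint's range is limited). The gripper opens to 85 mm and grips with 20 to 120 N. Pads are 22 mm wide; open, the fingers measure 114 mm over their backs; the gripper's body (76 mm by 85 mm) begins 54 mm behind the grasp point. The pads swing forward as they close: fully open they stand 13 mm farther back than shut.
Start: joints at [1.112, 0.053, 1.613, -0, 1.476, -0.119], TCP at [0.208, 0.589, 0.304] pointing down, gripper open.
Joint ranges: [-3.01, 3.01], [-1.01, 2.22], [0.06, 2.58], [-1.02, 4.17], [0.09, 2.62], [-3.14, 3.14]. Speed limits (rad/s): [2.57, 2.57, 3.14, 3.14, 3.14, 3.14].

INTERFACE

Orientations are given as a rotation vector (axis times angle).
In Python, from station import ctrl gives the robot as it stands.
- The arm moves only by the tool apply_moves, never from a script. Its argument "rows" is one flat list of numbers, 6 for each row, row after row: the shift along the tool's x, y, z normalised to -1 to 1, where 1 is 0.6 m, then the turn, a rotation vector about the tool's x, y, z normalised to -1 to 1, where 1 is 90 degrees. A call has 1 to 20 rows; each row is the pose to reach, as a shift and turn from the pose commanded when the call began, along the tool's axes at that moment; what a row does not reach only later rows make up. A row lasts 1/10 s, in which the tool goes at most 50 mm and 8.59 degrees, less where a joint would pass 70% of its speed; a pose out of reach is approached as far as the arm can. A call with a number of a shift or a turn outside -1 to 1 is refused whole. A call with a gripper value outside its range is refused whole. "grip" is the opening, from 0 (shut) to 1 (fully open), set as the call begins (left out, the last holds). The fingers move at their own pace and stop on an object; "grip_force" is the grip in N (left out, the last holds). Time passes only in rows, so rows that repeat a pose let the fingers close. It gives the time, the measured TCP pose, the force, the opening and the grip force at its end, in the units of the state.
- ctrl.get_obs(): the state, without advancing time (a new reading comes with each control period).
- ctrl.get_image(name): name is "scene" or "side" or "wrist"; returns (picture, depth): 384x512x3 uint8, blue, green, red; 384x512 float32, m along the optical axis (not along the pixel's ray), 0 where there is no reading.
- ctrl.camera_model(name): a dict with "mtx" (3x3 intrinsics, pixels), "k1" (the pictures are not rectified: a ray, as slopes to the right and down, at radius r is drawn at 1 + k1 r^2 times it, then the intrinsics apply), "R" (3x3) and "t" (3): a world point X has camera coordinates R X + t; the wrist camera has in their place "tool_from_camera" (4x4, takes a point from camera to tool coordinates, whose origin is the TCP and whose axes are the flange's). Camera axes: x right, y down, z forward; pixel columns grow to the right and rows downward; lengths in m; the calibration is good to about 2 mm. A picture is of the moment at which its call begins: read the wrist's pose just before it. camera_model takes no time and is no camera call.
- ctrl.finish_job(): hands the job in; it is judged then, once.
The state is a dict: "t": time; "q": joint angles; "dq": joint speeds; "effort": joint torques, N m; "tool_pos": TCP position; "tool_rot": TCP orientation; "contact_force": force on the tool from outside, world axes, zero at the start; "wrist_torque": the same for the moment, N m; "opening": finger opening in m; "grip_force": force on a finger pad.
Only numpy, scipy, OpenCV 4.12 (cv2) and the standard library are available. Lean on these libraries where they do the work, as an engineer would, in place of code of your own. Each camera call takes 0.05 s, during which the arm holds its last target. There are 200 camera calls.

## Working session

There is one attempt and no reset: what is moved stays moved. The work goes in short steps, Python scripts to look and compute and a tool call to move; the robot and the scene stay as the last step left them, time stands still between calls to the robot, and variables do not carry over. Pictures are saved under pics/ and viewed, at most 10 in all, crops included, and the job is handed in when it is done.

Besides the shell and the picture viewer there is one more tool, called by a JSON object that holds its "api" and its "payload". apply_moves: Moves the arm, as the interface text tells. Its arguments: {"type":"object","properties":{"rows":{"type":"array","items":{"type":"number"}},"grip":{"type":"number"},"grip_force":{"type":"number"}},"required":["rows"]}

```bash
mkdir -p pics; ls
python3 - <<'E'
from station import ctrl
import cv2,numpy as np
o=ctrl.get_obs();print({k:np.round(v,3).tolist() for k,v in o.items()},ctrl.tip_extent)
for n in("scene","side"):
    p,d=ctrl.get_image(n);cv2.imwrite(f"pics/{n}0.png",p);np.save(f"{n}0.npy",d)
    m=ctrl.camera_model(n);print(n,{k:np.round(v,3).tolist() for k,v in m.items()})
E
```

```text
pics
{'t': 0.0, 'q': [1.112, 0.053, 1.614, -0.0, 1.476, -0.119], 'dq': [0.0, 0.0, 0.001, -0.001, -0.0, 0.001], 'effort': [0.002, -39.368, -37.018, -0.0, 0.007, -0.0], 'tool_pos': [0.208, 0.589, 0.303], 'tool_rot': [-0.531, -3.096, 0.003], 'contact_force': [-0.159, -0.471, -0.763], 'wrist_torque': [-0.021, -0.014, 0.011], 'grip_force': 0.0, 'opening': 0.085} 0.0726
scene {'mtx': [[472.236, 0.0, 257.819], [0.0, 472.236, 191.432], [0.0, 0.0, 1.0]], 'k1': 0.055, 'R': [[0.668, -0.744, -0.014], [-0.651, -0.575, -0.496], [0.362, 0.34, -0.868]], 't': [-0.316, 0.425, 0.688]}
side {'mtx': [[349.777, 0.0, 253.126], [0.0, 349.777, 190.627], [0.0, 0.0, 1.0]], 'k1': -0.095, 'R': [[0.158, 0.987, -0.006], [0.574, -0.097, -0.813], [-0.803, 0.125, -0.582]], 't': [-0.14, -0.251, 1.325]}
```

View pics/scene0.png

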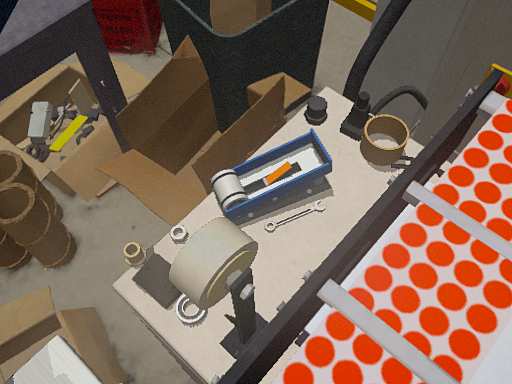

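View pics/side0.png

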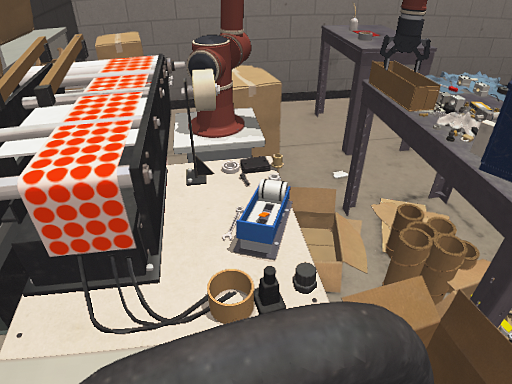

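The scene view shows the roller at about (229,187), the pawl at (278,172), the end stop near (322,150), the spanner at (295,217) and a nut near (179,233). In the side view the rack is at (265,215). Next I back-project the depth.

```bash
cat > h.py <<'E'
import cv2,numpy as np
from scipy.spatial.transform import Rotation as Ro
from station import ctrl
def cloud(n,d,pose=None):
    m=ctrl.camera_model(n);h,w=d.shape
    u,v=np.meshgrid(np.arange(w),np.arange(h))
    k=np.array([m["k1"],0,0,0,0.])
    xy=cv2.undistortPoints(np.stack([u,v],-1).reshape(-1,1,2).astype(float),np.array(m["mtx"]),k).reshape(h,w,2)
    P=np.dstack([xy*d[...,None],d])
    if n!="wrist": return (P-np.array(m["t"]))@np.array(m["R"])
    T=np.array(m["tool_from_camera"]);P=P@T[:3,:3].T+T[:3,3]
    return P@Ro.from_rotvec(pose[1]).as_matrix().T+pose[0]
def masks(p):
    H=cv2.cvtColor(p,cv2.COLOR_BGR2HSV);h,s,v=cv2.split(H)
    return {"blue":(h>100)&(h<125)&(s>120)&(v>50),"orange":(h>8)&(h<20)&(s>170)&(v>120)}
E
python3 - <<'E'
from h import *
for n,(x0,x1,y0,y1) in {"scene":(200,340,120,225),"side":(230,300,170,260)}.items():
    p=cv2.imread(f"pics/{n}0.png");d=np.load(f"{n}0.npy");W=cloud(n,d)
    box=np.zeros(d.shape,bool);box[y0:y1,x0:x1]=1
    M=masks(p)
    B=W[M["blue"]&box&(d>0)];c,s,a=cv2.minAreaRect((B[:,:2]*1000).astype(np.float32))
    print(n,len(B),"blue rect",c,s,a,"z",np.percentile(B[:,2],[1,50,99]),cv2.boxPoints((c,s,a)).round(0).tolist())
    O=W[M["orange"]&box&(d>0)];print("orange",len(O),O.mean(0),O[np.argmax(O[:,2])])
    print("table z",np.median(W[215:235,330:345,2]) if n=="scene" else np.median(W[260:280,165:200,2]))
    if n=="scene":
        for u,v in[(229,187),(222,178),(235,180),(226,205),(179,233),(295,217),(325,150),(312,131)]:print(u,v,W[v,u].round(4))
    c=p[y0-20:y1+35,x0-60:x1+20] if n=="scene" else p[y0-20:y1+20,x0-20:x1+20]
    f=3 if n=="scene" else 5
    cv2.imwrite(f"pics/{n}c.png",cv2.resize(c,None,fx=f,fy=f,interpolation=cv2.INTER_CUBIC))
E
```

```text
scene 447 blue rect (592.4461669921875, 77.28004455566406) (81.39586639404297, 209.4513702392578) 66.08431243896484 z [0.05277146 0.07105539 0.09364152] [[480.0, 83.0], [672.0, -2.0], [705.0, 72.0], [513.0, 157.0]]
orange 200 [0.60844109 0.06969033 0.0489167 ] [0.62942301 0.06606287 0.06521751]
table z 0.000559998571887638
229 187 [0.5155 0.1063 0.0734]
222 178 [0.5203 0.1283 0.0747]
235 180 [0.5356 0.111  0.0675]
226 205 [0.4886 0.0889 0.0641]
179 233 [4.093e-01 1.407e-01 4.000e-04]
295 217 [ 0.5771 -0.001   0.0034]
325 150 [0.6812 0.0207 0.0914]
312 131 [0.6984 0.0648 0.0927]
side 1076 blue rect (600.408447265625, 75.40762329101562) (79.97966003417969, 213.6824493408203) 65.75289154052734 z [0.03885497 0.06620096 0.09135263] [[487.0, 83.0], [681.0, -5.0], [714.0, 68.0], [519.0, 156.0]]
orange 34 [0.6210962  0.06743541 0.05520389] [0.62984895 0.06215869 0.06358388]
table z -0.0003682179228643623
```

View pics/scenec.png

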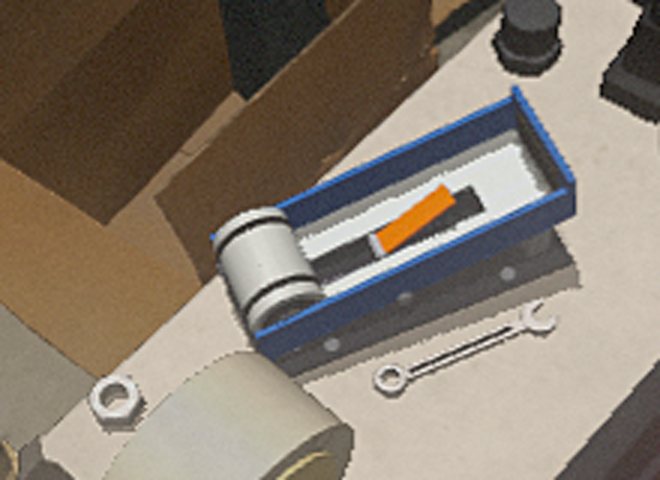

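The crop shows the gutter rising from lower left (roller) to upper right (stop). The pawl is up, and the spool stand is near the low end. I check obstacles and the shut gripper's geometry next.

Run:
```python
from h import *
G={}
for n in("scene","side"):
    d=np.load(f"{n}0.npy");W=cloud(n,d)[d>0]
    m=(W[:,0]>.1)&(W[:,0]<.85)&(W[:,1]>-.3)&(W[:,1]<.6)&(W[:,2]<.9)
    for x,y,z in W[m]:
        k=(int(x/.05),int(np.floor(y/.05)));G[k]=max(G.get(k,-9),z)
print("rows x .1.., cols y -.3...6 (cm)")
for i in range(2,17):print(f"{i*.05:.2f}",*[f"{100*G[(i,j)]:4.0f}" if (i,j) in G else "   ." for j in range(-6,12)])
```

```text
rows x .1.., cols y -.3...6 (cm)
0.10   29   29   29   28    0   26   26    1    1    0  -87  -82  -80  -78  -75  -74  -73  -73
0.15   29   29   32   32    0   -0    0    0    0   -0  -87  -87  -87  -87  -83  -81   35   45
0.20   29   29   32   32    .    .    .    .  -87  -87  -87  -87  -87  -87  -87  -87   39   46
0.25   30   30   32   32    0    0    2    2    2    0  -87  -87  -87  -87  -87  -87  -87   42
0.30   29   30   32   32   32   32    2    2    2    4    .    .    .    .    .    .    .  -87
0.35   30   30   32   32   32   32    2    2    2    1    .    .    .    .    .    .    .  -87
0.40   30   30   32   32   29   29    0    1    2    2    .    .    .    .    .    .    .    .
0.45   30   30   32   32    0    0    0    7    7    0    .    .    .    .    .    .  -44  -43
0.50   30   30   32   32    1    1    1    8    8    6    .    .    .  -45  -45  -45  -44  -43
0.55   30   30   32   32    0    1    7    6    7    0    .    .    .  -47  -47  -46  -46  -46
0.60   30   30   32   32    0    1    8    8    7    0    .    .    .  -48  -48  -49  -49  -49
0.65   30   30   32   32    1    9    9    9    1    0    .    .    .  -49  -36  -51  -51  -51
0.70   30   30   32   32    1    1    7    9    0    0    .    .    .    .  -36  -37    .    .
0.75   30   30   32   32    6    6    6    5    5    0    .    .    .    .  -36  -37    .  -86
0.80    4    4   32   31    6    6   10   10    5    0    .    .    .    .  -37  -36    .    .
```

```bash
cat >> h.py <<'E'
def plan(target,xdir):
    "shift/turn (normalised) from the present pose to TCP target, tool down, tool x along xdir"
    o=ctrl.get_obs();R=Ro.from_rotvec(o["tool_rot"]);x=np.array([*xdir,0.]);x/=np.linalg.norm(x)
    z=np.array([0,0,-1.]);Rt=np.c_[x,np.cross(z,x),z]
    s=R.inv().apply(np.array(target)-o["tool_pos"])/.6;r=(R.inv()*Ro.from_matrix(Rt)).as_rotvec()/(np.pi/2)
    print("row",np.r_[s,r].round(4).tolist())
E
python3 - <<'E'
from h import *
plan([.52,.13,.29],[-.9125,.409])
print(np.round(ctrl.camera_model("wrist")["tool_from_camera"],3))
d=np.load("scene0.npy");W=cloud("scene",d)[d>0]
m=(W[:,0]>.28)&(W[:,0]<.55)&(W[:,1]>-.1)&(W[:,1]<.1)&(W[:,2]>.12);S=W[m];print(S.min(0),S.max(0))
E
```

```text
row [-0.745, -0.5478, 0.0221, -0.0012, -0.0001, 0.0519]
[[-0.001 -0.95  -0.312  0.08 ]
 [ 1.    -0.001  0.    -0.   ]
 [-0.001 -0.312  0.95  -0.07 ]
 [ 0.     0.     0.     1.   ]]
[ 0.30339974 -0.09746631  0.12025055] [ 0.40541379 -0.01408949  0.31716995]
```

{"api": "apply_moves", "payload": {"rows": [-0.745, -0.548, 0.022, 0, 0, 0.052, -0.745, -0.548, 0.022, 0, 0, 0.052, -0.745, -0.548, 0.022, 0, 0, 0.052, -0.745, -0.548, 0.022, 0, 0, 0.052, -0.745, -0.548, 0.022, 0, 0, 0.052, -0.745, -0.548, 0.022, 0, 0, 0.052, -0.745, -0.548, 0.022, 0, 0, 0.052, -0.745, -0.548, 0.022, 0, 0, 0.052, -0.745, -0.548, 0.022, 0, 0, 0.052, -0.745, -0.548, 0.022, 0, 0, 0.052, -0.745, -0.548, 0.022, 0, 0, 0.052, -0.745, -0.548, 0.022, 0, 0, 0.052, -0.745, -0.548, 0.022, 0, 0, 0.052, -0.745, -0.548, 0.022, 0, 0, 0.052, -0.745, -0.548, 0.022, 0, 0, 0.052], "grip": 0}}

```text
t: 1.6
tool_pos: [0.5194, 0.1315, 0.2906]
tool_rot: [-0.654, -3.072, -0.0]
contact_force: [-1.2, 0.8, -0.8]
opening: -0.0002
grip_force: 0.0
```

Run:
```python
from h import *
o=ctrl.get_obs();p,d=ctrl.get_image("wrist");cv2.imwrite("pics/w1.png",p);np.savez("w1",d=d,pos=o["tool_pos"],rot=o["tool_rot"])
print(o["t"],o["tool_pos"],o["opening"],ctrl.tip_extent,o["contact_force"])
W=cloud("wrist",d,(o["tool_pos"],o["tool_rot"]));M=masks(p)
B=W[M["blue"]&(d>0)&(W[...,2]>.03)];print(len(B),cv2.minAreaRect((B[:,:2]*1000).astype(np.float32)),np.percentile(B[:,2],[1,50,99]))
O=W[M["orange"]&(d>0)&(W[...,2]>.03)&(W[...,2]<.1)];print(len(O),O.mean(0),O[np.argsort(O[:,2])[-20:]].mean(0))
```

```text
1.6 [0.51943353 0.13151318 0.29056759] -0.00023763806845108977 0.0726 [-1.2277134   0.80054904 -0.79123592]
1205 ((593.0135498046875, 77.64923095703125), (79.56016540527344, 210.4075927734375), 65.77513122558594) [0.04127398 0.05872392 0.09129391]
90 [0.59131366 0.07639223 0.03638242] [0.59424023 0.0748521  0.03895501]
```

View pics/w1.png

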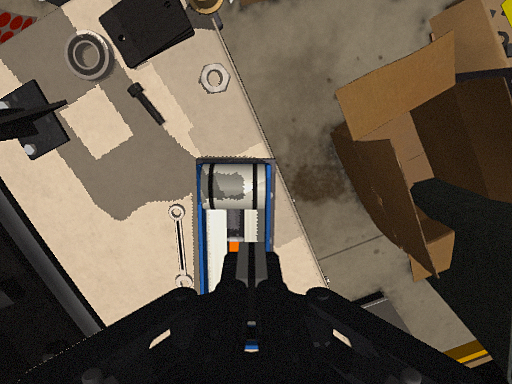

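The wrist view shows the roller at (233,185), in line with the shut fingers. The nut is at (215,78), the screw at (147,103) and the spanner at (180,245). I fit the roller next.

Run:
```python
from h import *
from scipy.optimize import least_squares
a=np.radians(-24.2);u=np.array([np.cos(a),np.sin(a)]);v=np.array([-u[1],u[0]])
f=np.load("w1.npz")
for n,d,im in(("wrist",f["d"],"w1"),("scene",np.load("scene0.npy"),"scene0"),("side",np.load("side0.npy"),"side0")):
    W=cloud(n,d,(f["pos"],f["rot"]));p=cv2.imread(f"pics/{im}.png")
    s=W[...,:2]@u;l=W[...,:2]@v;z=W[...,2]
    m=(d>0)&(abs(l-.314)<.026)&(z>.045)&(z<.085)&(s>.41)&(s<.465)&~masks(p)["blue"]
    S=np.c_[s[m],z[m]]
    r=least_squares(lambda c:np.hypot(S[:,0]-c[0],S[:,1]-c[1])-.025,[.435,.05],loss="soft_l1",f_scale=.001)
    m2=(d>0)&(z>.05)&(z<.085)&(s>.41)&(s<.455)&~masks(p)["blue"]&(abs(l-.314)<.05)
    print(n,len(S),"roller s,z",r.x.round(4),"rms",np.sqrt((r.fun**2).mean()).round(4),"l range",np.percentile(l[m2],[1,99]).round(4))
    k=(d>0)&masks(p)["blue"]&(abs(l-.314)<.06)&(z>.03);print("  blue s range",np.percentile(s[k],[1,99]).round(4),"l",np.percentile(l[k],[1,99]).round(4))
```

```text
wrist 1831 roller s,z [0.4284 0.048 ] rms 0.0006 l range [0.2783 0.3471]
  blue s range [0.405  0.6123] l [0.2743 0.3534]
scene 543 roller s,z [0.4276 0.0487] rms 0.0011 l range [0.2737 0.3473]
  blue s range [0.4058 0.613 ] l [0.2737 0.3533]
side 343 roller s,z [0.4278 0.0481] rms 0.0012 l range [0.2795 0.3482]
  blue s range [0.432  0.6215] l [0.276  0.3547]
```

```bash
cat >> h.py <<'E'
a=np.radians(-24.2);u=np.array([np.cos(a),np.sin(a)]);v=np.array([-u[1],u[0]])
def sl(s,z,l=.314): plan([*(s*u+l*v),z],-u)
def where():
    o=ctrl.get_obs();p=o["tool_pos"];print("t",round(o["t"],2),"s,l,z",(p[:2]@u).round(4),(p[:2]@v).round(4),p[2].round(4),"F",np.round(o["contact_force"],2))
E
python3 -c "
from h import *
where();sl(.372,.29);sl(.372,.11)"
```

```text
t 1.65 s,l,z 0.4199 0.333 0.2907 F [-0.24  0.17 -0.68]
row [0.0799, -0.0313, 0.0011, 0.0001, -0.0001, 0.002]
row [0.0798, -0.0314, 0.3011, 0.0001, -0.0001, 0.002]
```

{"api": "apply_moves", "payload": {"rows": [0.08, -0.031, 0, 0, 0, 0.002, 0.08, -0.031, 0, 0, 0, 0.002, 0.08, -0.031, 0.06, 0, 0, 0.002, 0.08, -0.031, 0.12, 0, 0, 0.002, 0.08, -0.031, 0.18, 0, 0, 0.002, 0.08, -0.031, 0.24, 0, 0, 0.002, 0.08, -0.031, 0.28, 0, 0, 0.002, 0.08, -0.031, 0.3, 0, 0, 0.002, 0.08, -0.031, 0.3, 0, 0, 0.002, 0.08, -0.031, 0.3, 0, 0, 0.002]}}

```text
t: 2.65
tool_pos: [0.4696, 0.1334, 0.112]
tool_rot: [0.66, 3.069, 0.001]
contact_force: [-0.8, 0.6, 0.2]
opening: -0.0002
grip_force: 0.0
```

Run:
```python
from h import *
where();sl(.392,.110);sl(.402,.1115)
for n in("scene","wrist"):
    p,d=ctrl.get_image(n);c=p[130:260,180:340] if n=="scene" else p
    cv2.imwrite(f"pics/{n}2.png",cv2.resize(c,None,fx=3,fy=3) if n=="scene" else c)
```

```text
t 2.65 s,l,z 0.3736 0.3142 0.112 F [-0.85  0.61  0.19]
row [-0.0306, -0.0003, 0.0034, 0.0007, 0.0011, -0.001]
row [-0.0473, -0.0002, 0.001, 0.0007, 0.0011, -0.001]
```

View pics/wrist2.png

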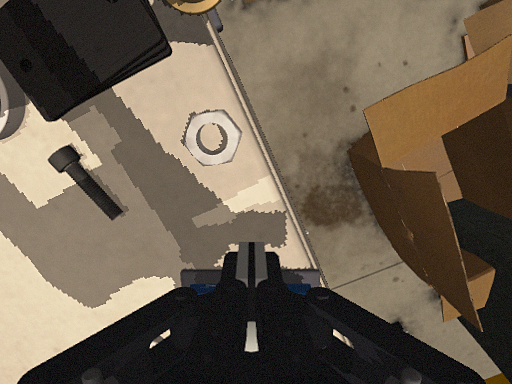

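The fingertips at (250,250) are centred just below the lip, clear of the nut (212,138) and screw (88,180). I start a slow push.

{"api": "apply_moves", "payload": {"rows": [-0.01, 0, 0.002, 0, 0, 0, -0.018, 0, 0.002, 0, 0, 0, -0.026, 0, 0.002, 0, 0, 0, -0.032, 0, 0.001, 0, 0, 0, -0.038, 0, 0, 0, 0, 0, -0.044, 0, -0.001, 0, 0, 0, -0.05, 0, -0.002, 0, 0, 0, -0.056, 0, -0.003, 0, 0, 0, -0.062, 0, -0.004, 0, 0, 0, -0.068, 0, -0.005, 0, 0, 0, -0.074, 0, -0.006, 0, 0, 0, -0.08, 0, -0.007, 0, 0, 0, -0.085, 0, -0.0075, 0, 0, 0, -0.088, 0, -0.008, 0, 0, 0, -0.09, 0, -0.008, 0, 0, 0, -0.09, 0, -0.008, 0, 0, 0]}}

```text
t: 4.35
tool_pos: [0.5165, 0.1116, 0.1158]
tool_rot: [-0.661, -3.064, -0.002]
contact_force: [-9.4, 3.6, 8.2]
opening: -0.0001
grip_force: 5.3
```

Run:
```python
from h import *
where()
p,d=ctrl.get_image("scene");cv2.imwrite("pics/scene3.png",cv2.resize(p[110:260,170:350],None,fx=4,fy=4))
p,d=ctrl.get_image("side");cv2.imwrite("pics/side3.png",cv2.resize(p[100:270,190:320],None,fx=3.5,fy=3.5))
a=cv2.imread("pics/scene3.png")[:, :720];b=cv2.imread("pics/side3.png")
b=cv2.resize(b,(340,445));a=cv2.resize(a,(455,379));c=np.zeros((445,795,3),np.uint8);c[:379,:455]=a;c[:,455:]=b;cv2.imwrite("pics/c3.png",c)
```

```text
t 4.35 s,l,z 0.4254 0.3135 0.1158 F [-9.38  3.61  8.2 ]
```

View pics/c3.png

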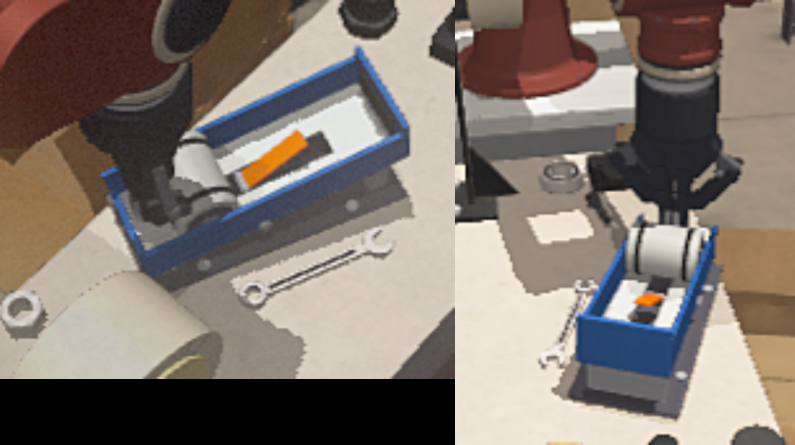

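The roller has moved off the lip with the finger behind it, but the force is about 12 N. I check for skew before going on.

```bash
cat >> h.py <<'E'
from scipy.optimize import least_squares
def roller(s0,z0,cams=("scene","side"),dl=.03):
    for n in cams:
        p,d=ctrl.get_image(n);W=cloud(n,d);s=W[...,:2]@u;l=W[...,:2]@v;z=W[...,2]
        M=masks(p);H=cv2.cvtColor(p,cv2.COLOR_BGR2HSV)
        m=(d>0)&(abs(l-.314)<dl)&(abs(s-s0)<.035)&(z>z0+.002)&(z<z0+.03)&~M["blue"]&~M["orange"]&(s>s0-.012)
        S,L,Z=s[m],l[m]-.314,z[m]
        r=least_squares(lambda c:np.hypot((S-c[0]-c[2]*L)*np.cos(np.arctan(c[2])),Z-c[1])-.025,[s0,z0,0],loss="soft_l1",f_scale=.001)
        print(n,m.sum(),"s,z,skew",r.x.round(4),"l",np.percentile(L,[1,99]).round(3),"rms",np.sqrt((r.fun**2).mean()).round(4))
        O=W[M["orange"]&(d>0)&(abs(s-.53)<.06)&(abs(l-.314)<.02)]
        if len(O):print("  pawl top z",np.percentile(O[:,2],97).round(4),len(O))
E
python3 - <<'E'
from h import *
roller(.461,.053);where()
print(ctrl.get_obs()["wrist_torque"])
E
```

```text
scene 448 s,z,skew [ 0.4601  0.0533 -0.0035] l [-0.029  0.029] rms 0.0011
  pawl top z 0.0634 195
side 377 s,z,skew [ 0.4604  0.0525 -0.0147] l [-0.029  0.029] rms 0.0013
  pawl top z 0.0632 34
t 4.55 s,l,z 0.4253 0.3135 0.1158 F [-9.09  4.48  8.63]
[0.63158793 1.45236542 0.02194267]
```

No skew: the finger's friction (about 0.87) on the rolling surface nearly locks the roller. I will tilt the finger about 25° so its face pushes slightly upwards, which cuts the load, and go upright again at the end.

```bash
cat >> h.py <<'E'
def path(segs,hw=.010,ref=None):
    "segs: list of (c_s, tilt_deg, e) -> rows; roller centre on its slope line"
    o=ctrl.get_obs();R=Ro.from_rotvec(o["tool_rot"]);out=[]
    for c,th,e in segs:
        cz=.0527+(c-.4603)*np.tan(np.radians(8));t=np.radians(th)
        n=np.array([np.cos(t),np.sin(t)]);ax=np.array([np.sin(t),-np.cos(t)])
        q=np.array([c,cz])-(.025+hw)*n+(e-.0726)*ax
        P=np.array([*(q[0]*u+.314*v),q[1]])
        x=np.array([*(-u*n[0]),-n[1]]);z=np.array([*(u*ax[0]),ax[1]]);Rt=np.c_[x,np.cross(z,x),z]
        out.append(np.r_[R.inv().apply(P-o["tool_pos"])/.6,(R.inv()*Ro.from_matrix(Rt)).as_rotvec()/(np.pi/2)])
    print(", ".join(f"{k:g}" for k in (np.array(out).round(4)+0.).ravel()))
E
python3 - <<'E'
from h import *
k=np.linspace(0,1,9)[1:]
path([(.4605+.006*i,25*i,.010-.006*i) for i in k]+[(.4665+.005*i,25,.004) for i in range(1,7)]+[(.4985,25,.004)]*2)
E
```

```text
0.0041, 0.0008, 0.0027, -0.0003, -0.0388, -0.0015, 0.0084, 0.0008, 0.0049, -0.0004, -0.0735, -0.0015, 0.0127, 0.0008, 0.0075, -0.0004, -0.1082, -0.0015, 0.0169, 0.0008, 0.0104, -0.0004, -0.143, -0.0015, 0.021, 0.0008, 0.0135, -0.0005, -0.1777, -0.0015, 0.0249, 0.0008, 0.017, -0.0005, -0.2124, -0.0015, 0.0287, 0.0008, 0.0208, -0.0006, -0.2471, -0.0014, 0.0324, 0.0008, 0.0249, -0.0006, -0.2818, -0.0014, 0.0241, 0.0008, 0.0237, -0.0006, -0.2818, -0.0014, 0.0157, 0.0008, 0.0225, -0.0006, -0.2818, -0.0014, 0.0074, 0.0008, 0.0212, -0.0006, -0.2818, -0.0014, -0.0009, 0.0008, 0.02, -0.0006, -0.2818, -0.0014, -0.0092, 0.0008, 0.0188, -0.0006, -0.2818, -0.0014, -0.0176, 0.0009, 0.0176, -0.0006, -0.2818, -0.0014, -0.0209, 0.0009, 0.0171, -0.0006, -0.2818, -0.0014, -0.0209, 0.0009, 0.0171, -0.0006, -0.2818, -0.0014
```

{"api": "apply_moves", "payload": {"rows": [0.004, 0.001, 0.003, 0, -0.035, 0, 0.008, 0.001, 0.005, 0, -0.07, 0, 0.013, 0.001, 0.0075, 0, -0.104, 0, 0.017, 0.001, 0.0105, 0, -0.139, 0, 0.021, 0.001, 0.0135, 0, -0.174, 0, 0.025, 0.001, 0.017, 0, -0.209, 0, 0.029, 0.001, 0.021, 0, -0.243, 0, 0.0325, 0.001, 0.025, 0, -0.278, 0, 0.024, 0.001, 0.0237, 0, -0.278, 0, 0.016, 0.001, 0.0225, 0, -0.278, 0, 0.0075, 0.001, 0.021, 0, -0.278, 0, -0.001, 0.001, 0.02, 0, -0.278, 0, -0.009, 0.001, 0.019, 0, -0.278, 0, -0.0175, 0.001, 0.0175, 0, -0.278, 0, -0.021, 0.001, 0.017, 0, -0.278, 0, -0.021, 0.001, 0.017, 0, -0.278, 0]}}

```text
t: 6.15
tool_pos: [0.5301, 0.1058, 0.1054]
tool_rot: [0.572, 2.651, -0.127]
contact_force: [-0.6, -0.1, 0.2]
opening: 0.0
grip_force: 0.4
```

Run:
```python
from h import *
where();roller(.498,.058)
path([(.4985+.005*i,25,.004) for i in range(0,16)])
```

```text
t 6.15 s,l,z 0.4401 0.3138 0.1054 F [-0.63 -0.11  0.21]
scene 542 s,z,skew [ 0.501   0.0594 -0.0023] l [-0.029  0.03 ] rms 0.0011
  pawl top z 0.054 88
side 420 s,z,skew [0.501  0.0586 0.0013] l [-0.029  0.029] rms 0.0011
  pawl top z 0.0531 43
0.0027, 0.0004, -0.0017, -0.0007, 0.0002, -0.0013, -0.0053, 0.0004, 0.0008, -0.0007, 0.0002, -0.0013, -0.0134, 0.0004, 0.0032, -0.0007, 0.0002, -0.0013, -0.0214, 0.0004, 0.0057, -0.0007, 0.0002, -0.0013, -0.0294, 0.0005, 0.0082, -0.0007, 0.0002, -0.0013, -0.0375, 0.0005, 0.0106, -0.0007, 0.0002, -0.0013, -0.0455, 0.0005, 0.0131, -0.0007, 0.0002, -0.0013, -0.0536, 0.0005, 0.0156, -0.0007, 0.0002, -0.0013, -0.0616, 0.0005, 0.018, -0.0007, 0.0002, -0.0013, -0.0697, 0.0006, 0.0205, -0.0007, 0.0002, -0.0013, -0.0777, 0.0006, 0.0229, -0.0007, 0.0002, -0.0013, -0.0858, 0.0006, 0.0254, -0.0007, 0.0002, -0.0013, -0.0938, 0.0006, 0.0279, -0.0007, 0.0002, -0.0013, -0.1019, 0.0006, 0.0303, -0.0007, 0.0002, -0.0013, -0.1099, 0.0006, 0.0328, -0.0007, 0.0002, -0.0013, -0.118, 0.0007, 0.0353, -0.0007, 0.0002, -0.0013
```

With the tilt the force fell below 1 N, and the roller is on the pawl at s = 0.501. I push 66 mm more.

{"api": "apply_moves", "payload": {"rows": [-0.004, 0, 0.0012, 0, 0, 0, -0.012, 0, 0.0037, 0, 0, 0, -0.02, 0, 0.0061, 0, 0, 0, -0.028, 0, 0.0086, 0, 0, 0, -0.036, 0, 0.011, 0, 0, 0, -0.044, 0, 0.0135, 0, 0, 0, -0.052, 0, 0.016, 0, 0, 0, -0.06, 0, 0.0184, 0, 0, 0, -0.068, 0, 0.0208, 0, 0, 0, -0.076, 0, 0.0233, 0, 0, 0, -0.083, 0, 0.0254, 0, 0, 0, -0.09, 0, 0.0276, 0, 0, 0, -0.096, 0, 0.0294, 0, 0, 0, -0.101, 0, 0.031, 0, 0, 0, -0.104, 0, 0.032, 0, 0, 0, -0.106, 0, 0.0325, 0, 0, 0, -0.106, 0, 0.0325, 0, 0, 0]}}

```text
t: 7.95
tool_pos: [0.5899, 0.0788, 0.1147]
tool_rot: [0.571, 2.651, -0.127]
contact_force: [0.1, 0.6, -0.2]
opening: 0.0003
grip_force: 0.0
```

Run:
```python
from h import *
where();roller(.567,.068)
k=np.linspace(0,1,13)
path([(.566,25,.004)]+[(.566+.0125*i,25*(1-i),.004-.001*i) for i in k])
```

```text
t 7.95 s,l,z 0.5057 0.3137 0.1147 F [ 0.1   0.57 -0.23]
scene 449 s,z,skew [ 0.5669  0.0683 -0.0015] l [-0.029  0.03 ] rms 0.0011
  pawl top z 0.0429 30
side 448 s,z,skew [ 0.5672  0.0673 -0.0056] l [-0.029  0.029] rms 0.0011
0.0001, 0.0005, -0.0008, -0.0006, 0.0003, -0.0012, 0.0001, 0.0005, -0.0008, -0.0006, 0.0003, -0.0012, -0.0058, 0.0005, -0.0024, -0.0006, 0.0234, -0.0012, -0.0117, 0.0005, -0.0039, -0.0005, 0.0466, -0.0012, -0.0178, 0.0005, -0.0053, -0.0005, 0.0697, -0.0013, -0.0239, 0.0005, -0.0065, -0.0005, 0.0929, -0.0013, -0.03, 0.0005, -0.0075, -0.0005, 0.116, -0.0013, -0.0363, 0.0006, -0.0084, -0.0005, 0.1392, -0.0013, -0.0426, 0.0006, -0.0091, -0.0004, 0.1623, -0.0013, -0.0489, 0.0006, -0.0096, -0.0004, 0.1855, -0.0013, -0.0552, 0.0006, -0.01, -0.0004, 0.2086, -0.0013, -0.0616, 0.0006, -0.0102, -0.0004, 0.2318, -0.0013, -0.0681, 0.0006, -0.0102, -0.0003, 0.2549, -0.0013, -0.0745, 0.0006, -0.01, -0.0003, 0.2781, -0.0013
```

Run:
```python
from h import *
k=np.linspace(0,1,11)[1:]
path([(.566+i*.003,25,.004) for i in (1,2,3,3.7)]+[(.5775,25*(1-i),.004-.002*i) for i in k]+[(.5775,0,.002)]*2)
```

```text
-0.0047, 0.0005, 0.0007, -0.0006, 0.0003, -0.0012, -0.0096, 0.0005, 0.0022, -0.0006, 0.0003, -0.0012, -0.0144, 0.0005, 0.0037, -0.0006, 0.0003, -0.0012, -0.0178, 0.0005, 0.0047, -0.0006, 0.0003, -0.0012, -0.0235, 0.0005, 0.0021, -0.0006, 0.0281, -0.0012, -0.0287, 0.0005, -0.0004, -0.0005, 0.0558, -0.0012, -0.034, 0.0006, -0.0027, -0.0005, 0.0836, -0.0013, -0.0394, 0.0006, -0.0048, -0.0005, 0.1114, -0.0013, -0.0449, 0.0006, -0.0066, -0.0005, 0.1392, -0.0013, -0.0505, 0.0006, -0.0082, -0.0004, 0.167, -0.0013, -0.0562, 0.0006, -0.0096, -0.0004, 0.1947, -0.0013, -0.0619, 0.0006, -0.0106, -0.0004, 0.2225, -0.0013, -0.0678, 0.0006, -0.0115, -0.0003, 0.2503, -0.0013, -0.0736, 0.0006, -0.012, -0.0003, 0.2781, -0.0013, -0.0736, 0.0006, -0.012, -0.0003, 0.2781, -0.0013, -0.0736, 0.0006, -0.012, -0.0003, 0.2781, -0.0013
```

{"api": "apply_moves", "payload": {"rows": [-0.0047, 0, 0.0012, 0, 0, 0, -0.0096, 0, 0.0025, 0, 0, 0, -0.0144, 0, 0.004, 0, 0, 0, -0.018, 0, 0.005, 0, 0, 0, -0.0235, 0, 0.002, 0, 0.028, 0, -0.0287, 0, -0.0004, 0, 0.056, 0, -0.034, 0, -0.0027, 0, 0.083, 0, -0.0394, 0, -0.0048, 0, 0.111, 0, -0.045, 0, -0.0066, 0, 0.139, 0, -0.0505, 0, -0.0082, 0, 0.167, 0, -0.056, 0, -0.0096, 0, 0.195, 0, -0.062, 0, -0.0106, 0, 0.222, 0, -0.068, 0, -0.0115, 0, 0.25, 0, -0.0736, 0, -0.012, 0, 0.278, 0, -0.0736, 0, -0.012, 0, 0.278, 0, -0.0736, 0, -0.012, 0, 0.278, 0]}}

```text
t: 9.65
tool_pos: [0.6236, 0.0635, 0.1396]
tool_rot: [0.662, 3.07, -0.0]
contact_force: [0.0, -0.2, 0.1]
opening: 0.0
grip_force: 0.1
```

Run:
```python
from h import *
where();roller(.579,.070)
```

```text
t 9.65 s,l,z 0.5427 0.3135 0.1396 F [ 0.03 -0.23  0.1 ]
scene 346 s,z,skew [ 0.5848  0.0687 -0.0157] l [-0.029  0.028] rms 0.0033
  pawl top z 0.0603 163
side 381 s,z,skew [ 0.5784  0.069  -0.0132] l [-0.03   0.029] rms 0.0024
```

No contact force, the roller is held at the top and the pawl is up behind it (z about 0.060). I raise the finger slowly, then clear.

{"api": "apply_moves", "payload": {"rows": [0, 0, -0.005, 0, 0, 0, 0, 0, -0.01, 0, 0, 0, 0, 0, -0.015, 0, 0, 0, 0, 0, -0.025, 0, 0, 0, 0, 0, -0.04, 0, 0, 0, 0, 0, -0.08, 0, 0, 0, 0, 0, -0.14, 0, 0, 0, 0, 0, -0.2, 0, 0, 0, 0, 0, -0.27, 0, 0, 0, 0, 0, -0.32, 0, 0, 0, 0.1, 0, -0.33, 0, 0, 0, 0.18, 0, -0.33, 0, 0, 0, 0.22, 0, -0.33, 0, 0, 0, 0.22, 0, -0.33, 0, 0, 0, 0.22, 0, -0.33, 0, 0, 0, 0.22, 0, -0.33, 0, 0, 0]}}

```text
t: 11.35
tool_pos: [0.5038, 0.1177, 0.3383]
tool_rot: [0.663, 3.07, 0.0]
contact_force: [0.0, -0.2, 0.8]
opening: -0.0001
grip_force: 0.0
```

Run:
```python
from h import *
where();roller(.575,.069)
p,_=ctrl.get_image("side");q,_=ctrl.get_image("scene")
c=np.hstack([cv2.resize(q[120:240,160:350],(475,300)),cv2.resize(p[150:270,200:320],(300,300))]);cv2.imwrite("pics/c4.png",c)
```

```text
t 11.35 s,l,z 0.4112 0.3139 0.3383 F [ 0.01 -0.19  0.75]
scene 551 s,z,skew [ 0.58    0.0697 -0.1357] l [-0.029  0.03 ] rms 0.0039
  pawl top z 0.0631 202
side 396 s,z,skew [ 0.5746  0.0685 -0.0032] l [-0.03   0.029] rms 0.0014
```

View pics/c4.png

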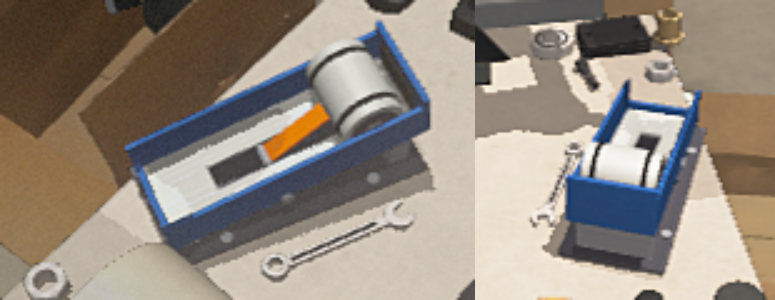

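The roller, at (355,90) in the left half, rests at the top against the raised pawl at (300,125). The spanner, nut and screw look unmoved, and the hand is clear.

```bash
python3 -c "
from station import ctrl
print(ctrl.finish_job())"
```

```text
the job is handed in; nothing more can be done
None
```

The roller is at the top of the gutter, resting on the raised pawl, with the hand clear and the spanner, screw and nut apparently untouched; the push peaked at about 13 N in the readings until I tilted the finger, and the job is handed in.

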